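# Tuck the drip plate under the splash flap and hold it down

## Robot

A 7-joint arm with a two-finger parallel gripper is mounted at the origin on the work surface. World frame = base frame: x ahead of the robot, y to its left, z up, the work surface at z = 0. Lengths are in m, angles in rad, forces in N, time in s.
With the tool pointing down it reaches from about 0.35 to 0.9 m from the base axis. Payload 8.1 kg.
Tool frame: the origin (TCP) lies on the centre line of the jaws, within the pads' length; the fingertips stand 14 mm ahead of it and the grasp point (between the pads) lies 5 mm behind it (arm.tip_reach is the distance from the TCP to the fingertips, in m); z points along the fingers, y is the direction in which the jaws open and shut (so a half turn about z gives the same grasp; the last joint's range is limited). The gripper opens to 92 mm and grips with 3 to 60 N. Pads are 19 mm wide; open, the fingers measure 130 mm over their backs; the gripper's body (75 mm by 190 mm) begins 47 mm behind the grasp point.
Start: joints at [1.205, 0.434, 0.025, 1.573, -0.012, 1.134, -0.075], TCP at [0.162, -0.604, 0.241] pointing down, gripper open.
Joint ranges: [-2.62, 2.62], [-0.44, 2.09], [-1.27, 1.32], [0.08, 2.57], [-1.32, 4.46], [0.12, 2], [-2.74, 2.74]. Speed limits (rad/s): [2.22, 2.22, 3.01, 3.01, 3.14, 3.14, 3.14].

## Interface

Orientations are given as a rotation vector (axis times angle).
In Python, from cell import sensors, vision, arm, nets gives the robot as it stands.
- The arm moves only by the shell command python3 -m handwheel 'ROWS' [FORCE]. ROWS is JSON, a list of rows, each an object of numbers: "tx", "ty", "tz": the shift along the tool's x, y, z in cm; "wx", "wy", "wz": the turn, a rotation vector about the tool's x, y, z in degrees; "claw": the opening, from 0 (shut) to 1 (fully open). A call has 1 to 12 rows; each row is the pose to reach, as a shift and turn from the pose commanded when the call began, along the tool's axes at that moment; what a row does not reach only later rows make up. A row lasts 1/12 s, in which the tool goes at most 41.7 mm and 7.16 degrees, less where a joint would pass 70% of its speed; a pose out of reach is approached as far as the arm can. A call with a gripper value outside its range is refused whole. The fingers move at their own pace and stop on an object; FORCE is the grip in N (left out, the last holds). Time passes only in rows, so rows that repeat a pose let the fingers close. It gives the time, the measured TCP pose, the force and the opening at its end, in the units of the state.
- sensors.observe(): the state, without advancing time (a new reading comes with each control period).
- vision.get_image(name): name is "scene" or "top" or "wrist"; returns (picture, depth): 384x512x3 uint8, blue, green, red; 384x512 float32, m along the optical axis (not along the pixel's ray), 0 where there is no reading.
- vision.camera_model(name): a dict with "K" (3x3 intrinsics, pixels), "xyz" and "attitude" of the camera in the world; the wrist camera has in their place "hand_eye" (4x4, takes a point from camera to tool coordinates, whose origin is the TCP and whose axes are the flange's). Camera axes: x right, y down, z forward; pixel columns grow to the right and rows downward; lengths in m; the calibration is good to about 2 mm. The wrist camera is an equidistant fisheye: a pixel r from the principal point sees the ray r / f radians off the axis. A picture is of the moment at which its call begins: read the wrist's pose just before it. camera_model takes no time and is no camera call.
- arm.sign_off(): hands the job in, once; it reports no verdict.
Trained networks look in the newest picture that a camera, given by its name, has taken for a name from the list of things; names that differ only in an ending like _2 or _b are one class to them, and where a whole thing is asked for, a point or a joint stands for the part that bears it (a point fixed in the world has none). Each returns a list of dicts, best first, with "score" (0 to 1); they miss things now and then, are a little off and sometimes report something else, mostly with a low value. They report only what shows in the picture. A call takes as long as a camera call. They do not tell look-alikes from the thing itself.
- nets.cut_out(label, camera): "region" (384x512 bool, what is visible of it) and "uv" ([column, row] in pixels, amid what is visible of it).
The state is a dict: "clock": time; "joints": joint angles; "dq": joint speeds; "joint_efforts": joint torques, N m; "position": TCP position; "ee_rot": TCP orientation; "force": force on the tool from outside, world axes, zero at the start; "ft_torque": the same for the moment, N m; "width": opening from 0.0 (shut) to 1.0 (fully open).
Only numpy, scipy, OpenCV 4.12 (cv2) and the standard library are available. Lean on these libraries where they do the work, as an engineer would, in place of code of your own. Each camera call takes 0.05 s, during which the arm holds its last target.

## Task

The coffee machine's base is on the bench for repair: take the loose drip plate from the carton by its bar, lay it between the two kerbs and slide its free edge (the one farther from the bar) about 25 mm under the hinged splash flap without lifting the flap. Then press the plate down flat on the deck against the springy rubber seal, and finish while still holding it pressed there with the gripper, so that I can drive the screws. Leave the tamper, tumbler, jar and circuit board alone.

Things in the scene. Friction and masses are not known exactly. Their poses are not given: they have to be found in the camera images.
- base: Fixed grey machine base, 270 (x) x 200 mm. Origin on the table; flat deck 50 mm above it, x -120 to +150 mm. +x: tucking direction, roughly away from the robot. Kerbs 6 mm high, inner faces at y = +-70 mm, run from x = -120 to +45. Seal at x = -25, flap's free edge at x = +50, hidden stop under the flap at x = +90. Hinge cheeks at x = 143 rise 28 mm over the deck. On either side of the bench.
- flap_edge (a point): Middle of the lower side of the splash flap's free edge. The flap is a thin steel plate (93 mm in x, 180 mm wide, 4 mm thick) lapping over the far part of the deck, hinged at its far end; at rest it is level with its underside 11 mm above the deck. It is light (0.2 kg) and rises if pushed up from below.
- flap (a joint): Hinge angle of the splash flap, rad: 0 at rest (its lowest), growing as its free edge is lifted (0.05 rad = about 5 mm at the edge).
- seal_top (a point): Middle of the top of the black rubber seal, a bar 22 mm (x) by 100 mm (y) across the deck at base x = -25 mm, between the kerbs. It stands 5 mm proud of the deck on springs.
- seal (a joint): How far the seal is pressed down, m: 0 free (5 mm proud), 0.005 flush with the deck. It starts to move at about 3.6 N, and is flush at about 9.6 N; it comes up again when let go.
- plate_grip (a point): Grip point on the bar of the loose steel drip plate: plate 130 (x) x 120 (y) x 4 mm, about 0.25 kg, lying bar up on the carton. The upright bar, 12 mm thick (x), 70 mm long (y), tops out 46 mm above the plate's underside; this point is mid-bar, 30 mm above the underside. +x points to the edge to be tucked, 100 mm ahead; the other edge is 30 mm behind. Over the seal when tucked 25 mm.
- plate_edge (a point): Middle of the plate's free edge that is to be tucked, on its underside (100 mm ahead of the grip point, 30 mm below it); axes as the grip point's. Flat on the deck, it is 50 mm above the base's origin.
- carton: Fixed brown carton, 160 x 150 mm and 60 mm high, on which the plate lies at the start; origin under its middle.
- tamper: Bystander: polished steel coffee tamper, 58 mm across, 86 mm high; origin under its middle.
- tumbler: Bystander: glass tumbler, 72 mm across, 100 mm high; origin under its middle.
- jar: Bystander: closed glass jar, 64 mm across, 85 mm high; origin under its middle.
- module: Bystander: small circuit board lying flat, 60 x 80 mm, 20 mm high; origin under its middle.
Things that resemble listed ones, but are neither listed nor needed, are in the scene too. Leave any pink or turquoise look-alike of the part that bears plate_grip alone.

How it is judged:
By the outcome, as a careful person would: the job done as asked, in the order asked, and still so for the second after the job is handed in, while the arm keeps its last pose, push and grip.
It also fails if it takes over 43 s, if anything falls off the work surface, if the arm or the gripper's body presses on something with over 40 N, if the wrist force passes 120 N, or if a joint passes its speed limit or range.

## Working session

There is one attempt and no reset: what is moved stays moved. The work goes in short steps, Python scripts to look and compute and a shell command to move; the robot and the scene stay as the last step left them, time stands still between calls to the robot, and variables do not carry over. Pictures are saved under pics/ and viewed, and the job is handed in when it is done.

```bash
ls; mkdir -p pics; python3 - <<'E'
from cell import sensors, vision, arm, nets
import cv2
print(sensors.observe())
for n in ("scene","top"):
    im,d=vision.get_image(n); cv2.imwrite(f"pics/{n}0.png",im)
    import numpy as np
    np.save(f"pics/{n}0d.npy",d)
    print(n,vision.camera_model(n))
print(vision.camera_model("wrist"))
E
```

```text
pics
{'clock': 0.0, 'joints': array([ 1.20543107,  0.4352152 ,  0.02494451,  1.57410505, -0.01160182,
        1.13405409, -0.07508373]), 'dq': array([-3.15035415e-04,  1.09094912e-03, -3.11073762e-04, -1.70390575e-03,
       -1.94190541e-05,  7.56482629e-04,  9.03809148e-04]), 'joint_efforts': array([-1.94440017e-04, -6.67859387e+01,  9.85161178e-01, -3.14466977e+01,
       -6.04598341e-02,  4.30716283e-02,  1.51643935e-04]), 'position': array([ 0.16217198, -0.60305953,  0.23994642]), 'ee_rot': array([-3.11293733e+00, -4.11310223e-01,  5.43877384e-04]), 'force': array([0.3259546 , 0.45991407, 0.38849405]), 'ft_torque': array([-0.02562916, -0.00266574,  0.01198898]), 'width': 1.0042743003048114}
scene {'K': array([[460.78571788,   0.        , 256.04890262],
       [  0.        , 460.78571788, 193.05848379],
       [  0.        ,   0.        ,   1.        ]]), 'xyz': array([1.30078191, 0.29834142, 1.24448609]), 'attitude': array([-1.5717321 , -2.23745732,  0.68330169])}
top {'K': array([[393.88860902,   0.        , 251.581847  ],
       [  0.        , 393.88860902, 192.32751555],
       [  0.        ,   0.        ,   1.        ]]), 'xyz': array([0.46888052, 0.00903806, 1.35592953]), 'attitude': array([-2.15280113,  2.21384235, -0.07642821])}
{'K': array([[297.31863964,   0.        , 252.42842519],
       [  0.        , 297.31863964, 192.75749019],
       [  0.        ,   0.        ,   1.        ]]), 'hand_eye': array([[ 6.14675675e-04, -9.62069612e-01, -2.72803379e-01,
         7.26950049e-02],
       [ 9.99998376e-01,  1.29232928e-04,  1.79742496e-03,
        -5.69114470e-04],
       [-1.69399276e-03, -2.72804041e-01,  9.62068129e-01,
        -1.43750526e-01],
       [ 0.00000000e+00,  0.00000000e+00,  0.00000000e+00,
         1.00000000e+00]])}
```

View pics/scene0.png

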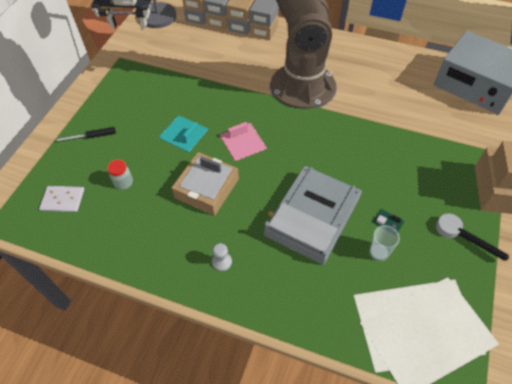

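View pics/top0.png

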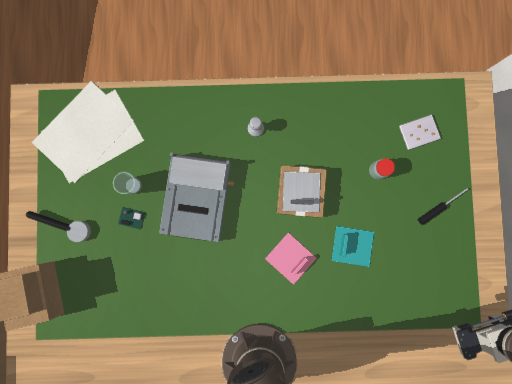

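The top picture has three candidates for the plate: the grey plate on the carton (302,190 top; 208,180 scene), the pink look-alike (291,258) and the turquoise one (352,246). I choose the grey one on the carton. The base is at (197,198), with its flap on the far side and the seal as a dark bar at (193,209).

```bash
cat > h.py <<'E'
from cell import sensors, vision, arm, nets
import numpy as np, cv2
from scipy.spatial.transform import Rotation as R
def pose(name,st=None):
    m=vision.camera_model(name)
    if name=="wrist":
        T=np.eye(4);T[:3,:3]=R.from_rotvec(st["ee_rot"]).as_matrix();T[:3,3]=st["position"]
        return m["K"],T@m["hand_eye"]
    T=np.eye(4);T[:3,:3]=R.from_rotvec(m["attitude"]).as_matrix();T[:3,3]=m["xyz"]
    return m["K"],T
def cloud(name,d,st=None):
    K,T=pose(name,st)
    v,u=np.mgrid[0:d.shape[0],0:d.shape[1]].astype(float)
    x=(u-K[0,2])/K[0,0];y=(v-K[1,2])/K[1,1]
    if name=="wrist":
        r=np.hypot(x,y);s=np.where(r>1e-9,np.tan(np.minimum(r,1.5))/np.maximum(r,1e-9),1);x=x*s;y=y*s
    P=np.stack([x*d,y*d,d],-1)
    return P@T[:3,:3].T+T[:3,3]
def proj(name,p,st=None):
    K,T=pose(name,st);q=(np.atleast_2d(p)-T[:3,3])@T[:3,:3]
    if name=="wrist":
        h=np.hypot(q[:,0],q[:,1]);th=np.arctan2(h,q[:,2]);s=th/np.maximum(h,1e-9);x,y=q[:,0]*s,q[:,1]*s
    else: x,y=q[:,0]/q[:,2],q[:,1]/q[:,2]
    return np.stack([x*K[0,0]+K[0,2],y*K[1,1]+K[1,2]],-1)
def rect(P):
    (c,s,a)=cv2.minAreaRect(P[:,:2].astype(np.float32)); return np.round(c,4),np.round(s,4),round(a,2)
E
python3 - <<'E'
from h import *
for n in ("top","scene"):
    im,d=vision.get_image(n);C=cloud(n,d)
    for l in ("plate_grip","base","flap","seal","carton"):
        for o in nets.cut_out(l,n)[:3]:
            m=o["region"]&(d>0);P=C[m]
            if len(P)<5: continue
            print(n,l,round(o["score"],2),np.round(o["uv"]),m.sum(),"med",np.round(np.median(P,0),4),"z",np.round(np.percentile(P[:,2],[2,25,75,98]),3),rect(P))
    cv2.imwrite(f"pics/crop_{n}.png",cv2.resize(im[130:260,140:380],None,fx=3.3,fy=3.3,interpolation=cv2.INTER_CUBIC))
print(sensors.observe()["clock"])
E
```

```text
top plate_grip 0.78 [303. 191.] 1465 med [ 0.5608 -0.1513  0.063 ] z [0.058 0.061 0.065 0.106] (array([ 0.5615, -0.1523]), array([0.1255, 0.1306]), 87.48)
top plate_grip 0.6 [353. 243.] 1348 med [ 0.3743 -0.3271  0.003 ] z [-0.003  0.001  0.005  0.045] (array([ 0.3742, -0.3266]), array([0.1319, 0.1202]), 79.07)
top base 0.67 [196. 194.] 4982 med [0.552  0.1985 0.0519] z [0.032 0.049 0.063 0.069] (array([0.5541, 0.1974]), array([0.2333, 0.2832]), 80.62)
top flap 0.74 [198. 171.] 1637 med [0.6358 0.1882 0.0645] z [0.05  0.063 0.066 0.07 ] (array([0.642 , 0.1891]), array([0.1861, 0.1106]), 79.89)
top flap 0.36 [302. 189.] 1435 med [ 0.5599 -0.1518  0.063 ] z [0.058 0.061 0.065 0.106] (array([ 0.5609, -0.1523]), array([0.1236, 0.1308]), 85.83)
top flap 0.31 [193. 209.] 190 med [0.5134 0.2062 0.0546] z [0.049 0.053 0.056 0.06 ] (array([0.5132, 0.2078]), array([0.0979, 0.0218]), 80.9)
top seal 0.51 [194. 210.] 211 med [0.5131 0.2055 0.0544] z [0.049 0.052 0.056 0.06 ] (array([0.5129, 0.2062]), array([0.1009, 0.0242]), 81.86)
top seal 0.15 [302. 191.] 1452 med [ 0.5599 -0.1507  0.063 ] z [0
[... 605 characters left out ...]
3244  0.001 ] z [-0.006 -0.001  0.004  0.043] (array([ 0.375 , -0.3268]), array([0.1346, 0.1297]), 79.51)
scene base 0.89 [317. 214.] 5579 med [0.5789 0.204  0.0492] z [0.008 0.046 0.061 0.067] (array([0.5363, 0.196 ]), array([0.2184, 0.3153]), 80.33)
scene flap 0.57 [303. 225.] 1839 med [0.6408 0.189  0.0624] z [0.056 0.061 0.064 0.067] (array([0.6342, 0.1848]), array([0.1864, 0.1125]), 79.7)
scene seal 0.5 [319. 197.] 232 med [0.5186 0.2106 0.0515] z [0.044 0.049 0.053 0.056] (array([0.5152, 0.2089]), array([0.0994, 0.0314]), 81.73)
scene carton 0.58 [206. 200.] 1309 med [ 0.6252 -0.1255  0.0521] z [-0.003  0.025  0.057  0.062] (array([ 0.545 , -0.1669]), array([0.1871, 0.2072]), 83.8)
0.7
```

View pics/crop_top.png

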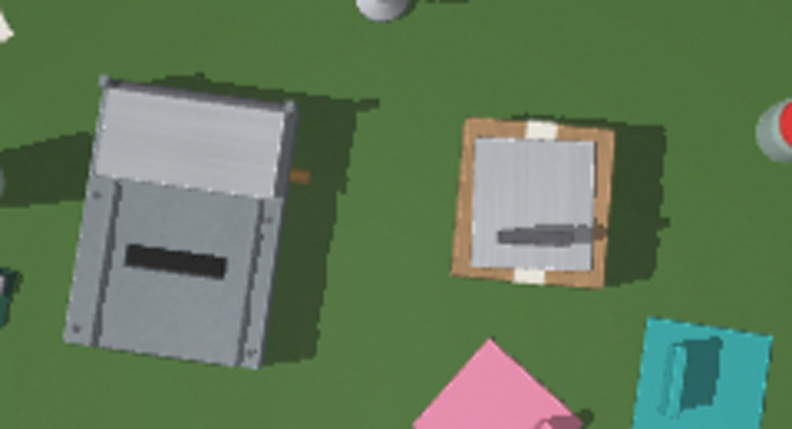

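View pics/crop_scene.png

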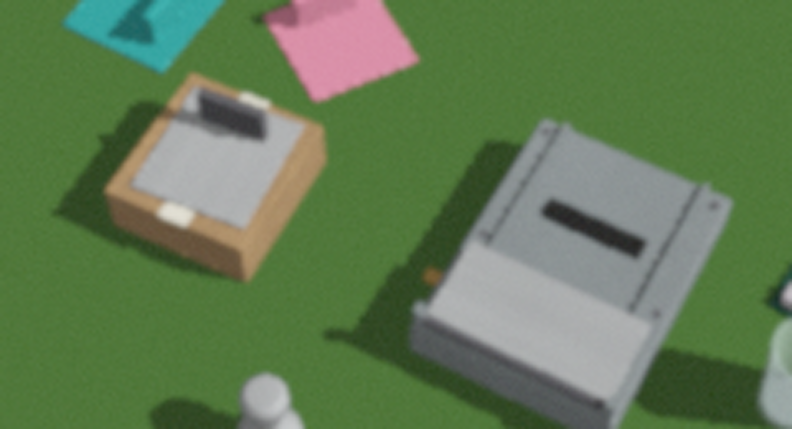

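The crop confirms it: grey plate on the carton, dark upright bar on the robot's side, free edge towards +x.

```bash
cat >> h.py <<'E'
def go(p,yaw,st=None):
    """shift (cm) and turn (deg) to have TCP at p, tool down, tool y along world yaw (deg)"""
    st=st or sensors.observe()
    M=R.from_rotvec(st["ee_rot"]).as_matrix();a=np.radians(yaw)
    y=np.array([np.cos(a),np.sin(a),0]);z=np.array([0,0,-1.]);x=np.cross(y,z)
    D=np.stack([x,y,z],1)
    print("t",np.round(M.T@(np.array(p)-st["position"])*100,2),"w",np.round(np.degrees(R.from_matrix(M.T@D).as_rotvec()),2))
E
python3 - <<'E'
from h import *
go([0.527,-0.152,0.24],-5)
E
```

```text
t [ 46.94 -34.14   0.07] w [  0.     0.   -69.95]
```

```bash
python3 -m handwheel '[{"tx":3,"ty":-2.2,"wz":-5},{"tx":6,"ty":-4.4,"wz":-10},{"tx":9,"ty":-6.6,"wz":-15},{"tx":12,"ty":-8.8,"wz":-20},{"tx":15,"ty":-11,"wz":-25},{"tx":18,"ty":-13.2,"wz":-30},{"tx":21,"ty":-15.4,"wz":-35},{"tx":24,"ty":-17.6,"wz":-40},{"tx":27,"ty":-19.8,"wz":-45},{"tx":30,"ty":-22,"wz":-50},{"tx":33,"ty":-24.2,"wz":-55},{"tx":36,"ty":-26.4,"wz":-60}]'
python3 - <<'E'
from h import *
go([0.527,-0.152,0.24],-5)
E
```

```text
t [ 46.94 -34.14   0.07] w [  0.     0.   -69.95]invalid input
```

```bash
python3 -m handwheel '[{"tx":3,"ty":-2.2,"tz":0,"wx":0,"wy":0,"wz":-5,"claw":1},{"tx":6,"ty":-4.4,"tz":0,"wx":0,"wy":0,"wz":-10,"claw":1},{"tx":9,"ty":-6.6,"tz":0,"wx":0,"wy":0,"wz":-15,"claw":1},{"tx":12,"ty":-8.8,"tz":0,"wx":0,"wy":0,"wz":-20,"claw":1},{"tx":15,"ty":-11,"tz":0,"wx":0,"wy":0,"wz":-25,"claw":1},{"tx":18,"ty":-13.2,"tz":0,"wx":0,"wy":0,"wz":-30,"claw":1},{"tx":21,"ty":-15.4,"tz":0,"wx":0,"wy":0,"wz":-35,"claw":1},{"tx":24,"ty":-17.6,"tz":0,"wx":0,"wy":0,"wz":-40,"claw":1},{"tx":27,"ty":-19.8,"tz":0,"wx":0,"wy":0,"wz":-45,"claw":1},{"tx":30,"ty":-22,"tz":0,"wx":0,"wy":0,"wz":-50,"claw":1},{"tx":33,"ty":-24.2,"tz":0,"wx":0,"wy":0,"wz":-55,"claw":1},{"tx":36,"ty":-26.4,"tz":0,"wx":0,"wy":0,"wz":-60,"claw":1}]'
python3 - <<'E'
from h import *
go([0.527,-0.152,0.24],-5)
E
```

```text
clock: 1.7
position: [0.4423, -0.2536, 0.2411]
ee_rot: [2.487, 1.918, 0.0]
force: [0.5, 0.1, -0.3]
width: 0.998
t [11.98  5.61  0.11] w [ 0.04  0.03 -9.72]
```

```bash
python3 -m handwheel '[{"tx":3,"ty":1.4,"tz":0,"wx":0,"wy":0,"wz":-3,"claw":1},{"tx":6,"ty":2.8,"tz":0,"wx":0,"wy":0,"wz":-6,"claw":1},{"tx":9,"ty":4.2,"tz":0,"wx":0,"wy":0,"wz":-9,"claw":1},{"tx":11,"ty":5.3,"tz":0,"wx":0,"wy":0,"wz":-9.7,"claw":1},{"tx":11.3,"ty":5.5,"tz":0,"wx":0,"wy":0,"wz":-9.7,"claw":1},{"tx":11.3,"ty":5.5,"tz":0,"wx":0,"wy":0,"wz":-9.7,"claw":1}]'
python3 - <<'E'
from h import *
st=sensors.observe();im,d=vision.get_image("wrist");C=cloud("wrist",d,st)
cv2.imwrite("pics/w1.png",im)
np.savez("pics/w1.npz",d=d,C=C,im=im)
print(st["position"],st["clock"])
for l in ("plate_grip","carton"):
    for o in nets.cut_out(l,"wrist")[:2]:
        m=o["region"]&(d>0);P=C[m]
        print(l,o["score"],np.round(o["uv"]),m.sum(),np.median(P,0),np.percentile(P[:,2],[2,25,75,98]),rect(P))
        if l=="plate_grip":
            B=P[(P[:,2]>0.08)]; F=P[(P[:,2]<0.072)]
            if len(B)>5:print("bar",len(B),B.mean(0),rect(B),np.percentile(B[:,2],98))
            if len(F)>5:print("flat",rect(F),np.median(F[:,2]))
E
```

```text
clock: 2.2
position: [0.5247, -0.1584, 0.2407]
ee_rot: [-2.317, -2.121, -0.001]
force: [-0.3, -1.3, -0.8]
width: 1.003
[ 0.52470116 -0.15844542  0.24067963] 2.2
plate_grip 0.89 [281. 170.] 11944 [ 0.55832749 -0.15014306  0.06394196] [0.06237997 0.06341821 0.06450264 0.10609523] (array([ 0.5605, -0.1561]), array([0.1227, 0.1321]), 86.48)
bar 884 [ 0.52504621 -0.15001853  0.10511982] (array([ 0.5249, -0.152 ]), array([0.0689, 0.012 ]), 86.25) 0.10705923050835306
flat (array([ 0.5605, -0.1561]), array([0.1227, 0.1321]), 86.48) 0.06386356842403318
plate_grip 0.81 [182. 296.] 1513 [ 0.39845863 -0.35149757  0.00399693] [0.00231533 0.00348884 0.00454809 0.04641032] (array([ 0.4497, -0.274 ]), array([0.3017, 0.0814]), 55.05)
flat (array([ 0.388 , -0.3264]), array([0.1187, 0.0915]), 79.7) 0.003992106634416959
carton 0.77 [273. 118.] 5232 [ 0.55549989 -0.14950662  0.05988988] [0.05826458 0.05938222 0.06041841 0.06151076] (array([ 0.5682, -0.1626]), array([0.1621, 0.1933]), 83.97)
```

View pics/w1.png

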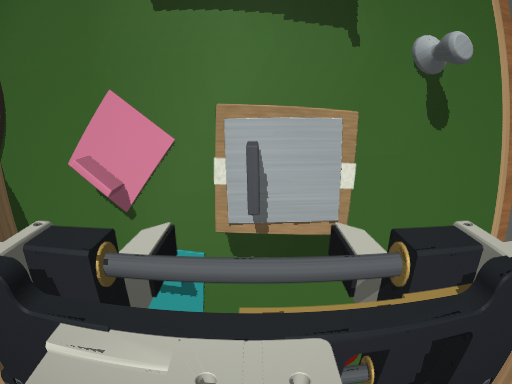

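The wrist picture shows the bar at about (253,178), the plate around (283,170) and the tamper at upper right (440,50). The bar is at (0.525, -0.152), yaw -3.7°, with its top at z 0.106.

```bash
python3 - <<'E'
from h import *
go([0.525,-0.152,0.085],-3.7)
E
```

```text
t [ 0.98  0.13 15.56] w [-0.04  0.05 -1.66]
```

```bash
python3 -m handwheel '[{"tx":0.4,"ty":0.1,"tz":2.5,"wx":0,"wy":0,"wz":-1.6,"claw":0.6},{"tx":0.8,"ty":0.1,"tz":5.5,"wx":0,"wy":0,"wz":-1.6,"claw":0.6},{"tx":0.9,"ty":0.1,"tz":8.5,"wx":0,"wy":0,"wz":-1.6,"claw":0.6},{"tx":0.9,"ty":0.1,"tz":11,"wx":0,"wy":0,"wz":-1.6,"claw":0.6},{"tx":0.9,"ty":0.1,"tz":13,"wx":0,"wy":0,"wz":-1.6,"claw":0.6},{"tx":0.9,"ty":0.1,"tz":14.5,"wx":0,"wy":0,"wz":-1.6,"claw":0.6},{"tx":0.9,"ty":0.1,"tz":14.5,"wx":0,"wy":0,"wz":-1.6,"claw":0.6},{"tx":0.9,"ty":0.1,"tz":14.5,"wx":0,"wy":0,"wz":-1.6,"claw":0.6}]'
python3 - <<'E'
from h import *
go([0.525,-0.152,0.085],-3.7)
st=sensors.observe();im,d=vision.get_image("wrist");C=cloud("wrist",d,st)
cv2.imwrite("pics/w2.png",im)
E
```

```text
clock: 3.02
position: [0.5245, -0.1524, 0.0955]
ee_rot: [-2.292, -2.147, 0.002]
force: [0.5, 0.5, -0.2]
width: 0.603
t [0.05 0.04 1.05] w [-0.09  0.02 -0.05]
```

View pics/w2.png

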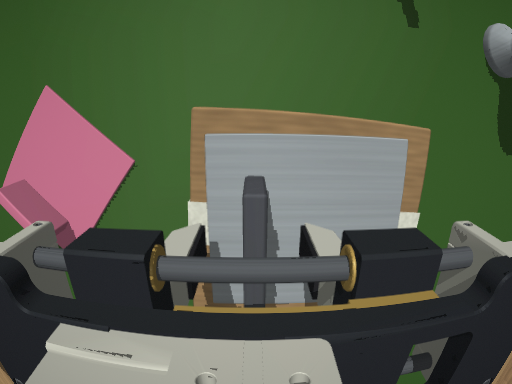

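The bar (255,230) sits centred between the fingers (about 205 and 305). I lower the last centimetre and close.

```bash
python3 -m handwheel '[{"tx":0,"ty":0,"tz":0.5,"wx":0,"wy":0,"wz":0,"claw":0.6},{"tx":0,"ty":0,"tz":1,"wx":0,"wy":0,"wz":0,"claw":0.6},{"tx":0,"ty":0,"tz":1,"wx":0,"wy":0,"wz":0,"claw":0},{"tx":0,"ty":0,"tz":1,"wx":0,"wy":0,"wz":0,"claw":0},{"tx":0,"ty":0,"tz":1,"wx":0,"wy":0,"wz":0,"claw":0},{"tx":0,"ty":0,"tz":1,"wx":0,"wy":0,"wz":0,"claw":0},{"tx":0,"ty":0,"tz":1,"wx":0,"wy":0,"wz":0,"claw":0},{"tx":0,"ty":0,"tz":1,"wx":0,"wy":0,"wz":0,"claw":0},{"tx":0,"ty":0,"tz":1,"wx":0,"wy":0,"wz":0,"claw":0},{"tx":0,"ty":0,"tz":1,"wx":0,"wy":0,"wz":0,"claw":0}]' 45
```

```text
clock: 3.9
position: [0.5256, -0.1513, 0.0858]
ee_rot: [2.291, 2.149, 0.0]
force: [-0.5, -0.3, 1.1]
width: 0.133
```

```bash
python3 -m handwheel '[{"tx":0,"ty":0,"tz":0,"wx":0,"wy":0,"wz":0,"claw":0},{"tx":0,"ty":0,"tz":-1,"wx":0,"wy":0,"wz":0,"claw":0},{"tx":0,"ty":0,"tz":-3,"wx":0,"wy":0,"wz":0,"claw":0},{"tx":0,"ty":0,"tz":-6,"wx":0,"wy":0,"wz":0,"claw":0},{"tx":0,"ty":0,"tz":-9,"wx":0,"wy":0,"wz":0,"claw":0},{"tx":0,"ty":0,"tz":-11,"wx":0,"wy":0,"wz":0,"claw":0},{"tx":0,"ty":0,"tz":-12,"wx":0,"wy":0,"wz":0,"claw":0},{"tx":0,"ty":0,"tz":-12,"wx":0,"wy":0,"wz":0,"claw":0}]'
python3 - <<'E'
from h import *
st=sensors.observe();print(st["position"],st["force"],st["ft_torque"])
go([0.36,0.16,0.2],-9)
E
```

```text
clock: 4.57
position: [0.5266, -0.1514, 0.2082]
ee_rot: [2.289, 2.147, 0.003]
force: [0.3, -0.9, -3.0]
width: 0.127
[ 0.52660393 -0.15139654  0.20816809] [ 0.29990547 -0.91917932 -3.01274747] [ 0.02081989 -0.10944756  0.00225321]
t [ 30.02 -18.61   0.72] w [0.22 0.04 5.35]
```

```bash
python3 - <<'E'
from h import *
go([0.39,0.18,0.21],-8.5)
E
```

```text
t [ 32.2  -15.74  -0.27] w [0.22 0.04 4.85]
```

```bash
python3 -m handwheel '[{"tx":1.2,"ty":-0.6,"tz":-0.3,"wx":0,"wy":0,"wz":0,"claw":0},{"tx":4,"ty":-2,"tz":-0.3,"wx":0,"wy":0,"wz":0.5,"claw":0},{"tx":7.2,"ty":-3.6,"tz":-0.3,"wx":0,"wy":0,"wz":1,"claw":0},{"tx":10.6,"ty":-5.2,"tz":-0.3,"wx":0,"wy":0,"wz":2,"claw":0},{"tx":14,"ty":-7,"tz":-0.3,"wx":0,"wy":0,"wz":3,"claw":0},{"tx":17.6,"ty":-8.6,"tz":-0.3,"wx":0,"wy":0,"wz":4,"claw":0},{"tx":21,"ty":-10.2,"tz":-0.3,"wx":0,"wy":0,"wz":4.8,"claw":0},{"tx":24.4,"ty":-12,"tz":-0.3,"wx":0,"wy":0,"wz":4.8,"claw":0},{"tx":27.6,"ty":-13.6,"tz":-0.3,"wx":0,"wy":0,"wz":4.8,"claw":0},{"tx":30.2,"ty":-14.8,"tz":-0.3,"wx":0,"wy":0,"wz":4.8,"claw":0},{"tx":31.8,"ty":-15.6,"tz":-0.3,"wx":0,"wy":0,"wz":4.8,"claw":0},{"tx":32.2,"ty":-15.7,"tz":-0.3,"wx":0,"wy":0,"wz":4.8,"claw":0}]'
python3 -m handwheel '[{"tx":0,"ty":0,"tz":0,"wx":0,"wy":0,"wz":0,"claw":0},{"tx":0,"ty":0,"tz":0,"wx":0,"wy":0,"wz":0,"claw":0},{"tx":0,"ty":0,"tz":0,"wx":0,"wy":0,"wz":0,"claw":0}]'
python3 - <<'E'
from h import *
st=sensors.observe();im,d=vision.get_image("wrist");C=cloud("wrist",d,st)
cv2.imwrite("pics/w3.png",im);np.savez("pics/w3.npz",d=d,C=C,im=im)
print(st["position"],st["force"],st["ft_torque"],st["clock"],R.from_rotvec(st["ee_rot"]).as_matrix().round(4))
for l in ("base","flap","seal","plate_grip"):
    for o in nets.cut_out(l,"wrist")[:2]:
        m=o["region"]&(d>0);P=C[m]
        print(l,round(o["score"],2),np.round(o["uv"]),m.sum(),np.median(P,0).round(4),np.percentile(P[:,2],[2,25,75,98]).round(4),rect(P))
E
```

```text
clock: 5.57
position: [0.3861, 0.1832, 0.2076]
ee_rot: [-2.372, -2.057, 0.003]
force: [-0.5, -0.4, -2.4]
width: 0.132
clock: 5.82
position: [0.3893, 0.1787, 0.208]
ee_rot: [-2.381, -2.05, 0.003]
force: [0.7, -0.4, -1.8]
width: 0.128
[0.38933116 0.17865912 0.20803234] [ 0.7139363  -0.36519224 -1.7612611 ] [-0.03892587 -0.0518887  -0.04425008] 5.8167 [[ 0.1486  0.9889 -0.0013]
 [ 0.9889 -0.1486 -0.0011]
 [-0.0012 -0.0011 -1.    ]]
base 0.75 [410. 108.] 25188 [0.5704 0.2371 0.0509] [0.0461 0.0498 0.0648 0.0676] (array([0.5811, 0.1852]), array([0.2423, 0.3372]), 80.46)
flap 0.96 [461. 145.] 9051 [0.6286 0.1892 0.0652] [0.0634 0.0647 0.0658 0.0681] (array([0.6134, 0.1881]), array([0.1814, 0.2847]), 83.66)
seal 0.64 [368. 120.] 906 [0.5149 0.2309 0.0548] [0.0506 0.0542 0.0553 0.0565] (array([0.4951, 0.2341]), array([0.0473, 0.0668]), 82.76)
```

View pics/w3.png

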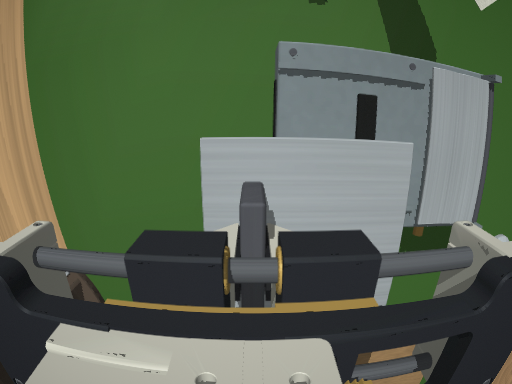

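The wrist picture shows the plate level in the grip (bar 253,230; free edge along column ~405). The base deck is beyond it, with the seal at (366,118), the flap at (455,150), and the flap's near edge along column ~425.

```bash
python3 - <<'E'
from h import *
z=np.load("pics/w3.npz");d,C=z["d"],z["C"]
# flap by height
m=(np.abs(C[...,2]-0.0655)<0.003)&(d>0)&(C[...,0]>0.55)&(C[...,0]<0.75)&(C[...,1]>0.05)&(C[...,1]<0.32)
n,lab,s,_=cv2.connectedComponentsWithStats(m.astype(np.uint8));k=1+s[1:,4].argmax();m=lab==k
P=C[m];print(s[k])
def edges(P,yaw):
    a=np.radians(yaw);u=P[:,:2]@[np.cos(a),np.sin(a)];v=P[:,:2]@[-np.sin(a),np.cos(a)]
    return u,v
u,v=edges(P,-8.8)
L=[]
for b in np.arange(np.percentile(v,5),np.percentile(v,95),0.004):
    q=u[(v>b)&(v<b+0.004)]
    if len(q)>10: L.append((b+0.002,np.percentile(q,1),np.percentile(q,99)))
L=np.array(L)
for c in (1,2):
    f=np.polyfit(L[:,0],L[:,c],1);r=L[:,c]-np.polyval(f,L[:,0]);g=abs(r)<0.003;f=np.polyfit(L[g,0],L[g,c],1);print("u edge",c,np.median(L[:,c]).round(4),"slope deg",np.degrees(f[0]).round(2),L[:,0].min(),L[:,0].max())
L=[]
for b in np.arange(np.percentile(u,5),np.percentile(u,90),0.004):
    q=v[(u>b)&(u<b+0.004)]
    if len(q)>10: L.append((b,np.percentile(q,1),np.percentile(q,99)))
L=np.array(L)
for c in (1,2):
    f=np.polyfit(L[:,0],L[:,c],1);print("v edge",np.median(L[:,c]).round(4),np.degrees(f[0]).round(2))
print("flap z",np.median(P[:,2]))
# deck heights
D=C[(np.abs(C[...,2]-0.05)<0.004)&(C[...,0]>0.45)&(C[...,0]<0.58)&(C[...,1]>0.12)&(d>0)];print("deck",len(D),np.percentile(D[:,2],[10,50,90]))
# kerb
K=C[(np.abs(C[...,2]-0.056)<0.0015)&(C[...,0]>0.43)&(C[...,0]<0.57)&(C[...,1]>0.24)&(d>0)]
u,v=edges(K,-8.8);L=np.array([(b,np.percentile(v[(u>b)&(u<b+.006)],3)) for b in np.arange(u.min(),u.max()-.006,.006) if ((u>b)&(u<b+.006)).sum()>10])
print("kerb inner",np.median(L[:,1]),np.degrees(np.polyfit(L[:,0],L[:,1],1)[0]))
# plate held
H=C[(C[...,2]>0.165)&(C[...,2]<0.205)&(d>0)&(C[...,0]>0.33)&(C[...,0]<0.53)]
F=H[H[:,2]<0.195];print("plate",len(F),rect(F),np.percentile(F[:,2],[5,50,95]))
A=np.c_[F[:,:2],np.ones(len(F))];c=np.linalg.lstsq(A,F[:,2],rcond=None)[0];print("tilt deg",np.degrees(c[:2]),)
E
```

```text
[ 416   67   78  157 8998]
u edge 1 0.5499 slope deg 0.83 0.20293994558855874 0.3629399455885589
u edge 2 0.6431 slope deg 0.88 0.20293994558855874 0.3629399455885589
v edge 0.1933 1.41
v edge 0.3677 -0.98
flap z 0.06518604144690535
deck 9456 [0.04893349 0.04995059 0.05099244]
kerb inner 0.3519199286741542 -7.062677294381194
plate 18864 (array([0.4229, 0.1731]), array([0.1196, 0.131 ]), 81.22) [0.18500689 0.18604784 0.18708138]
tilt deg [-0.06204112 -0.18040063]
```

```bash
cat >> h.py <<'E'
BO=np.array([0.5373,0.2020]);BY=-9.6
def tgt(bx,h,p,by=0,st=None):
    """edge at base x=bx mm, h mm over deck, nose down p deg -> required tool shift"""
    st=st or sensors.observe()
    a=np.radians(BY);q=np.radians(p)
    ex=np.array([np.cos(a),np.sin(a),0]);ey=np.array([-np.sin(a),np.cos(a),0]);ez=np.array([0,0,1.])
    f=np.cos(q)*ex-np.sin(q)*ez;n=np.sin(q)*ex+np.cos(q)*ez
    T=np.r_[BO,0.05]+ex*bx/1e3+ey*by/1e3+ez*h/1e3-0.1*f+0.026*n
    D=np.stack([ey,f,-n],1);M=R.from_rotvec(st["ee_rot"]).as_matrix()
    print("t cm",np.round(M.T@(T-st["position"])*100,2),"w",np.round(np.degrees(R.from_matrix(M.T@D).as_rotvec()),2))
def where(st=None):
    st=st or sensors.observe()
    M=R.from_rotvec(st["ee_rot"]).as_matrix();e=st["position"]+M@[0,0.1,0.026]
    a=np.radians(BY);q=e[:2]-BO
    print("edge base x,y,h mm",np.round(1e3*np.array([q@[np.cos(a),np.sin(a)],q@[-np.sin(a),np.cos(a)],e[2]-0.05]),1),"pitch",np.degrees(np.arcsin(-M[2,1])).round(2),"yaw",np.degrees(np.arctan2(M[1,1],M[0,1])).round(2),"roll",np.degrees(np.arcsin(M[2,0])).round(2),"F",np.round(st["force"],1),"T",np.round(st["ft_torque"],2),"clk",st["clock"],"w",round(st["width"],3))
E
python3 - <<'E'
from h import *
where();tgt(36,30,5)
E
```

```text
edge base x,y,h mm [-41.9 -45.1 132.6] pitch 0.0 yaw -8.53 roll -0.01 F [ 0.2  0.1 -2.5] T [-0.02 -0.08 -0.04] clk 6.0667 w 0.126
t cm [4.55 8.14 9.4 ] w [5.   0.06 1.07]
```

```bash
python3 -m handwheel '[{"tx":0.6,"ty":1,"tz":1,"wx":0.5,"wy":0,"wz":0.2,"claw":0},{"tx":1.6,"ty":2.8,"tz":3,"wx":1.5,"wy":0,"wz":0.4,"claw":0},{"tx":2.8,"ty":5,"tz":5.4,"wx":2.7,"wy":0,"wz":0.7,"claw":0},{"tx":3.8,"ty":6.8,"tz":7.6,"wx":4,"wy":0,"wz":1,"claw":0},{"tx":4.4,"ty":7.8,"tz":9,"wx":4.8,"wy":0,"wz":1.1,"claw":0},{"tx":4.5,"ty":8.1,"tz":9.4,"wx":5,"wy":0,"wz":1.1,"claw":0},{"tx":4.5,"ty":8.1,"tz":9.4,"wx":5,"wy":0,"wz":1.1,"claw":0},{"tx":4.5,"ty":8.1,"tz":9.4,"wx":5,"wy":0,"wz":1.1,"claw":0},{"tx":4.5,"ty":8.1,"tz":9.4,"wx":5,"wy":0,"wz":1.1,"claw":0}]'
python3 - <<'E'
from h import *
where();tgt(36,2,5)
st=sensors.observe();im,d=vision.get_image("wrist");C=cloud("wrist",d,st)
cv2.imwrite("pics/w4.png",im);np.savez("pics/w4.npz",d=d,C=C,im=im)
im2,d2=vision.get_image("scene");cv2.imwrite("pics/s4.png",cv2.resize(im2[130:290,210:410],None,fx=4,fy=3.7))
E
```

```text
clock: 6.82
position: [0.4756, 0.2127, 0.1157]
ee_rot: [-2.347, -1.986, 0.086]
force: [-0.6, 0.0, -1.8]
width: 0.129
edge base x,y,h mm [34.8  0.4 31.2] pitch 4.94 yaw -9.52 roll -0.03 F [-0.6  0.  -1.8] T [-0.02 -0.17 -0.  ] clk 6.8167 w 0.129
t cm [-0.02  0.38  2.89] w [0.06 0.04 0.08]
```

View pics/w4.png

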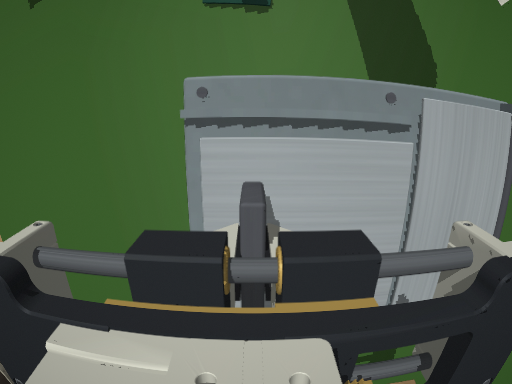

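View pics/s4.png

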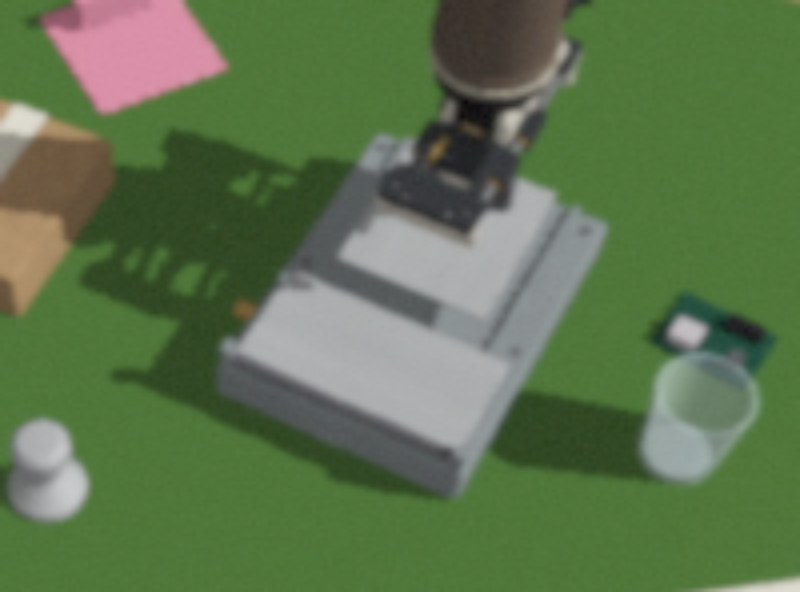

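In both pictures the plate lies between the kerbs (wrist: free edge column ~410, flap edge ~420), and the flap is level and untouched. Next I measure the gaps.

```bash
cat >> h.py <<'E'
def basef(C):
    a=np.radians(BY);Q=C[...,:2]-BO
    return np.stack([Q@[np.cos(a),np.sin(a)],Q@[-np.sin(a),np.cos(a)],C[...,2]-0.05],-1)*1e3
def measure(C,d,zr,xr):
    B=basef(C);ok=d>0
    F=B[ok&(B[...,2]>11)&(B[...,2]<19)&(B[...,0]>xr)&(B[...,0]<140)&(abs(B[...,1])<95)]
    L=np.array([np.percentile(F[(F[:,1]>b)&(F[:,1]<b+5),0],1) for b in range(-60,85,5) if ((F[:,1]>b)&(F[:,1]<b+5)).sum()>10]);print("flap edge x",np.median(L).round(1),"z near edge",np.median(F[F[:,0]<xr+20,2]).round(1) if (F[:,0]<xr+20).any() else None,"z",np.median(F[:,2]).round(1),"ymax",np.percentile(F[:,1],99.5).round(1))
    return B,ok
E
python3 - <<'E'
from h import *
z=np.load("pics/w4.npz");d,C=z["d"],z["C"]
m=nets.cut_out("plate_grip","scene")
B,ok=measure(C,d,0,45)
# plate top: between h 28..50
P=B[ok&(B[...,2]>28)&(B[...,2]<52)&(B[...,0]>-110)&(B[...,0]<60)&(abs(B[...,1])<75)]
c=np.linalg.lstsq(np.c_[P[:,:2],np.ones(len(P))],P[:,2],rcond=None)[0]
r=P[:,2]-np.c_[P[:,:2],np.ones(len(P))]@c;P=P[abs(r)<2]
c=np.linalg.lstsq(np.c_[P[:,:2],np.ones(len(P))],P[:,2],rcond=None)[0]
print("slopes deg",np.degrees(np.arctan(c[:2])),len(P),"x edge",np.percentile(P[:,0],[0.3,1,99,99.7]),"y",np.percentile(P[:,1],[0.3,99,99.7]),"h top at edge",c@[35,0,1])
D=B[ok&(abs(B[...,2])<2.5)&(B[...,0]>-115)&(B[...,0]<45)&(abs(B[...,1])<70)];print("deck",np.median(D[:,2]),"ymax",np.percentile(D[:,1],99.5))
K=B[ok&(abs(B[...,2]-6)<1)&(B[...,0]>-100)&(B[...,0]<35)&(B[...,1]>60)];print("kerb",np.percentile(K[:,1],[1,2,5,50]))
E
```

```text
flap edge x 49.7 z near edge 14.9 z 15.0 ymax 89.2
slopes deg [-4.88420587 -0.15241798] 18763 x edge [-94.96372351 -94.04965897  32.65400959  33.47173108] y [-54.65173013  58.77249567  59.09272326] h top at edge 35.23348668354582
deck -0.1910276573061087 ymax 69.46270644973166
kerb [69.65572748 69.84267078 69.95122532 72.53410195]
```

```bash
python3 -m handwheel '[{"tx":0,"ty":0.1,"tz":0.8,"wx":0,"wy":0,"wz":0,"claw":0},{"tx":0,"ty":0.2,"tz":1.6,"wx":0,"wy":0,"wz":0,"claw":0},{"tx":0,"ty":0.3,"tz":2.3,"wx":0,"wy":0,"wz":0,"claw":0},{"tx":0,"ty":0.4,"tz":2.7,"wx":0,"wy":0,"wz":0,"claw":0},{"tx":0,"ty":0.4,"tz":2.9,"wx":0,"wy":0,"wz":0,"claw":0},{"tx":0,"ty":0.4,"tz":2.9,"wx":0,"wy":0,"wz":0,"claw":0},{"tx":0,"ty":0.4,"tz":2.9,"wx":0,"wy":0,"wz":0,"claw":0},{"tx":0,"ty":0.4,"tz":2.9,"wx":0,"wy":0,"wz":0,"claw":0}]'
python3 - <<'E'
from h import *
where();tgt(76,2,5)
E
```

```text
clock: 7.63
position: [0.4776, 0.2126, 0.0856]
ee_rot: [-2.347, -1.985, 0.087]
force: [-0.2, 0.6, -1.8]
width: 0.127
edge base x,y,h mm [36.8  0.6  1. ] pitch 4.99 yaw -9.54 roll -0.03 F [-0.2  0.6 -1.8] T [-0.05 -0.18  0.09] clk 7.6333 w 0.127
t cm [-0.06  3.9  -0.44] w [0.01 0.03 0.06]
```

```bash
python3 -m handwheel '[{"tx":0,"ty":0.2,"tz":-0.12,"wx":0,"wy":0,"wz":0,"claw":0},{"tx":0,"ty":0.6,"tz":-0.16,"wx":0,"wy":0,"wz":0,"claw":0},{"tx":0,"ty":1.0,"tz":-0.19,"wx":0,"wy":0,"wz":0,"claw":0},{"tx":0,"ty":1.4,"tz":-0.22,"wx":0,"wy":0,"wz":0,"claw":0},{"tx":0,"ty":1.8,"tz":-0.26,"wx":0,"wy":0,"wz":0,"claw":0},{"tx":-0.05,"ty":2.2,"tz":-0.29,"wx":0,"wy":0,"wz":0,"claw":0},{"tx":-0.05,"ty":2.6,"tz":-0.33,"wx":0,"wy":0,"wz":0,"claw":0},{"tx":-0.05,"ty":3.0,"tz":-0.36,"wx":0,"wy":0,"wz":0,"claw":0},{"tx":-0.05,"ty":3.4,"tz":-0.4,"wx":0,"wy":0,"wz":0,"claw":0},{"tx":-0.05,"ty":3.7,"tz":-0.42,"wx":0,"wy":0,"wz":0,"claw":0},{"tx":-0.05,"ty":3.8,"tz":-0.43,"wx":0,"wy":0,"wz":0,"claw":0},{"tx":-0.05,"ty":3.8,"tz":-0.43,"wx":0,"wy":0,"wz":0,"claw":0}]'
python3 - <<'E'
from h import *
st=sensors.observe();where(st)
im,d=vision.get_image("wrist");C=cloud("wrist",d,st);cv2.imwrite("pics/w5.png",im)
B,ok=measure(C,d,0,45)
tgt(76,0,0);tgt(76,2,0);tgt(76,1,2.5)
E
```

```text
clock: 8.63
position: [0.5154, 0.2055, 0.0864]
ee_rot: [-2.347, -1.985, 0.088]
force: [0.1, 0.8, -2.6]
width: 0.125
edge base x,y,h mm [75.2 -0.1  1.8] pitch 5.0 yaw -9.56 roll -0.05 F [ 0.1  0.8 -2.6] T [-0.04 -0.15  0.02] clk 8.6333 w 0.125
flap edge x 49.7 z near edge 14.9 z 15.0 ymax 89.4
t cm [ 0.02 -0.06  1.05] w [-5.01  0.05  0.05]
t cm [ 0.02 -0.08  0.85] w [-5.01  0.05  0.05]
t cm [0.01 0.02 0.51] w [-2.51  0.05  0.05]
```

View pics/w5.png

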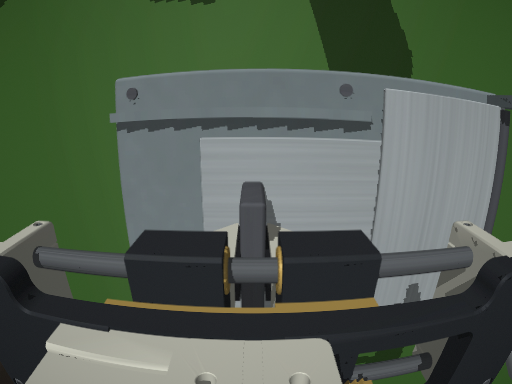

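```bash
python3 -m handwheel '[{"tx":0,"ty":0,"tz":0.15,"wx":-0.7,"wy":0,"wz":0,"claw":0},{"tx":0,"ty":0,"tz":0.3,"wx":-1.5,"wy":0,"wz":0,"claw":0},{"tx":0,"ty":0,"tz":0.5,"wx":-2.4,"wy":0,"wz":0,"claw":0},{"tx":0,"ty":0,"tz":0.7,"wx":-3.4,"wy":0,"wz":0,"claw":0},{"tx":0,"ty":-0.03,"tz":0.85,"wx":-4.2,"wy":0,"wz":0,"claw":0},{"tx":0,"ty":-0.06,"tz":0.95,"wx":-4.8,"wy":0,"wz":0,"claw":0},{"tx":0,"ty":-0.06,"tz":1.05,"wx":-5,"wy":0,"wz":0,"claw":0},{"tx":0,"ty":-0.06,"tz":1.05,"wx":-5,"wy":0,"wz":0,"claw":0},{"tx":0,"ty":-0.06,"tz":1.05,"wx":-5,"wy":0,"wz":0,"claw":0}]' 60
python3 - <<'E'
from h import *
st=sensors.observe();where(st)
E
```

```text
clock: 9.43
position: [0.5134, 0.2059, 0.0764]
ee_rot: [2.397, 2.029, -0.001]
force: [-3.6, -0.8, 6.8]
width: 0.13
edge base x,y,h mm [75.8 -0.   0.5] pitch -0.04 yaw -9.52 roll -0.06 F [-3.6 -0.8  6.8] T [-0.28  0.55  0.01] clk 9.4333 w 0.13
```

```bash
python3 -m handwheel '[{"tx":0,"ty":0,"tz":0.05,"wx":0,"wy":0,"wz":0,"claw":0},{"tx":0,"ty":0,"tz":0.1,"wx":0,"wy":0,"wz":0,"claw":0},{"tx":0,"ty":0,"tz":0.15,"wx":0,"wy":0,"wz":0,"claw":0},{"tx":0,"ty":0,"tz":0.2,"wx":0,"wy":0,"wz":0,"claw":0},{"tx":0,"ty":0,"tz":0.2,"wx":0,"wy":0,"wz":0,"claw":0},{"tx":0,"ty":0,"tz":0.2,"wx":0,"wy":0,"wz":0,"claw":0}]'
python3 - <<'E'
from h import *
st=sensors.observe();where(st)
im,d=vision.get_image("wrist");C=cloud("wrist",d,st);cv2.imwrite("pics/w6.png",im)
B,ok=measure(C,d,0,45)
P=B[ok&(B[...,2]>1)&(B[...,2]<9)&(B[...,0]>-87)&(B[...,0]<46)&(abs(B[...,1])<57)]
A=np.c_[P[:,:2],np.ones(len(P))];c=np.linalg.lstsq(A,P[:,2],rcond=None)[0]
print("plate top slope",np.degrees(c[:2]),"h at 46,-25,-55",[round(c@[x,30,1],2) for x in (46,-25,-55)])
Q=B[ok&(B[...,2]>2.5)&(B[...,2]<7)&(abs(B[...,1])<64)&(B[...,0]<45)];print("rear x",np.percentile(Q[:,0],[.2,.5,1]))
D=B[ok&(abs(B[...,2])<2)&(B[...,0]>-115)&(B[...,0]<-65)&(abs(B[...,1])<70)];print("deck",np.median(D[:,2]))
E
```

```text
clock: 9.93
position: [0.5134, 0.2059, 0.0758]
ee_rot: [2.397, 2.028, -0.0]
force: [-8.8, -4.3, 23.6]
width: 0.127
edge base x,y,h mm [75.8 -0.  -0.1] pitch -0.08 yaw -9.54 roll -0.08 F [-8.8 -4.3 23.6] T [-0.85  1.73 -0.02] clk 9.9333 w 0.127
flap edge x 49.7 z near edge 14.9 z 15.0 ymax 89.5
plate top slope [ 0.16118434 -0.06009509] h at 46,-25,-55 [np.float64(4.0), np.float64(3.8), np.float64(3.72)]
rear x [-54.98578102 -54.64504963 -54.15976662]
deck -0.2539521521293525
```

View pics/w6.png

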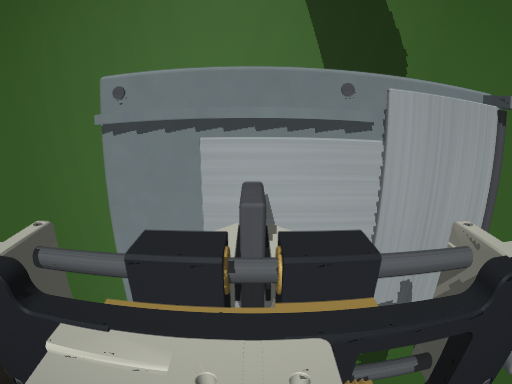

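```bash
python3 -m handwheel '[{"tx":0,"ty":0,"tz":0.02,"wx":0.1,"wy":0,"wz":0,"claw":0},{"tx":0,"ty":0,"tz":0.02,"wx":0.2,"wy":0,"wz":0,"claw":0},{"tx":0,"ty":0,"tz":0.02,"wx":0.2,"wy":0,"wz":0,"claw":0},{"tx":0,"ty":0,"tz":0.02,"wx":0.2,"wy":0,"wz":0,"claw":0},{"tx":0,"ty":0,"tz":0.02,"wx":0.2,"wy":0,"wz":0,"claw":0},{"tx":0,"ty":0,"tz":0.02,"wx":0.2,"wy":0,"wz":0,"claw":0},{"tx":0,"ty":0,"tz":0.02,"wx":0.2,"wy":0,"wz":0,"claw":0},{"tx":0,"ty":0,"tz":0.02,"wx":0.2,"wy":0,"wz":0,"claw":0}]'
python3 - <<'E'
from h import *
st=sensors.observe();where(st)
im,d=vision.get_image("wrist");C=cloud("wrist",d,st)
B,ok=measure(C,d,0,45)
P=B[ok&(B[...,2]>1)&(B[...,2]<9)&(B[...,0]>-52)&(B[...,0]<46)&(B[...,1]<56)&(B[...,1]>38)]
A=np.c_[P[:,:2],np.ones(len(P))];c=np.linalg.lstsq(A,P[:,2],rcond=None)[0]
print("slope",np.degrees(c[:2]),[round(c@[x,45,1],2) for x in (46,-25,-55)])
im2,_=vision.get_image("scene");cv2.imwrite("pics/s7.png",cv2.resize(im2[110:310,150:420],None,fx=2.9,fy=2.9))
where()
E
```

```text
clock: 10.65
position: [0.5133, 0.2059, 0.0757]
ee_rot: [-2.398, -2.029, 0.004]
force: [-10.5, -5.8, 25.5]
width: 0.126
edge base x,y,h mm [75.7 -0.1 -0.5] pitch 0.11 yaw -9.53 roll -0.09 F [-10.5  -5.8  25.5] T [-0.95  1.64 -0.05] clk 10.65 w 0.126
flap edge x 49.7 z near edge 14.9 z 14.9 ymax 89.5
slope [0.11246079 0.13487118] [np.float64(3.9), np.float64(3.76), np.float64(3.7)]
edge base x,y,h mm [75.7 -0.  -0.4] pitch 0.11 yaw -9.53 roll -0.08 F [-9.6 -5.3 26.2] T [-1.05  1.59 -0.04] clk 10.75 w 0.127
```

View pics/s7.png

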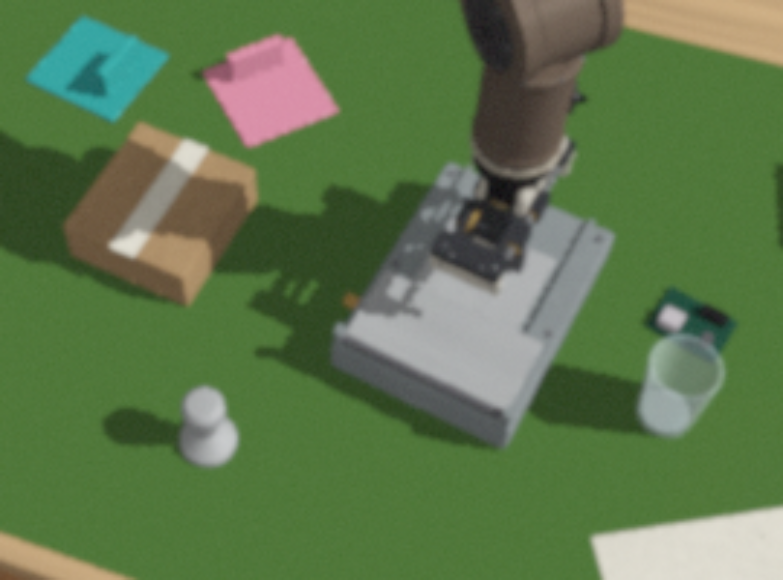

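The plate lies on the deck between the kerbs with its free edge under the level flap (gripper at 485,240; flap at 440,350). The bystanders stand where they were. The force is steady at about 26 N, so I hand in.

```bash
python3 - <<'E'
from h import *
print(arm.sign_off()); where()
E
```

```text
the job is handed in; nothing more can be done
None
the job is handed in; nothing more can be done
```

The plate is tucked under the flap, pressed flat on the deck and still held there by the gripper, ready for the screws. I handed the job in at about 10.8 s, well inside the 43 s limit.

I took the grey plate from the carton by its bar and lowered it between the kerbs with its free edge tipped down 5°. I slid it under the flap, then levelled it and pressed it down over the seal with a 60 N grip.

**Last checks:**
- **Tuck:** the free edge is at base x = 75.7 mm from the arm's pose, or about 75 mm from the camera's view of the rear edge. That is 25–26 mm under the flap, centred between the kerbs.
- **Flap:** its edge still measures at its rest height, so it was not lifted.
- **Press:** the net upward force is about 26 N, against the 9.6 N that brings the seal flush. The plate's top is about 4 mm above the deck, which is its own thickness.
- **Levelness:** the two readings disagree slightly. The arm's pose says 0.11° nose down and the camera says 0.11° nose up, both within the measuring noise.
- **Sideways force:** about 11 N remains at the wrist. I take it to be friction from pressing, and the plate was not moving.
- **Bystanders:** the tamper, tumbler, circuit board and the two look-alikes stand where they were in the last picture. The jar was outside that crop, but the arm did not go near it.

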